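# Open the push-to-open egg cupboard

### The arm

A 7-joint arm with a two-finger parallel gripper is mounted at the origin on the work surface. World frame = base frame: x ahead of the robot, y to its left, z up, the work surface at z = 0. Lengths are in m, angles in rad, forces in N, time in s.
With the tool pointing down it reaches from about 0.425 to 0.925 m from the base axis. Payload 6.8 kg.
Tool frame: the origin (TCP) lies on the front face of the gripper's body, between the roots of the fingers; the fingertips stand 73 mm ahead of it and the grasp point (between the pads) lies 54 mm ahead of it (env.nose_length is the distance from the TCP to the fingertips, in m); z points along the fingers, y is the direction in which the jaws open and shut (so a half turn about z gives the same grasp; the last joint's range is limited). The gripper opens to 85 mm and grips with 20 to 120 N. Pads are 22 mm wide; open, the fingers measure 114 mm over their backs; the gripper's body (76 mm by 85 mm) begins 54 mm behind the grasp point. The pads swing forward as they close: fully open they stand 13 mm farther back than shut.
Start: joints at [1.231, 0.477, 0.022, 1.555, -0.011, 1.109, -0.083], TCP at [0.155, -0.657, 0.304] pointing down, gripper open.
Joint ranges: [-2.96, 2.96], [-0.34, 2.1], [-1.41, 1.46], [0.24, 2.44], [-1.37, 4.51], [0.17, 1.92], [-2.96, 2.96]. Speed limits (rad/s): [2.39, 2.39, 3.14, 3.14, 3.14, 3.14, 3.14].

### API

Orientations are given as a unit quaternion [w, x, y, z].
In Python, from cell import env, kin, camera, calibration, job gives the robot as it stands. The module is installed in compiled form; this text tells all that it offers. Calls block until the motion is done:
- env.reach(position, orientation): joint-space move of the TCP to a pose.
- env.movel(position, velocity=0.15, rot=None, stop_force=None): straight line of the TCP; rot=None keeps the orientation; velocity is the mean speed in m/s. With stop_force (N) it stops when the force on the tool has changed by that much, and returns True; else False.
- env.goto_joints(angles): joint-space move.
- env.grip(opening, f_grip=None): finger opening in m; f_grip is the grip in N (None keeps the last); returns when the fingers have stopped.
- env.dwell(seconds).
- kin.inverse_kinematics(position, orientation): joint angles nearest the present ones, or None.
- env.get_state(): the state.
- camera(name): name is "scene" or "top"; returns (picture, depth): 384x512x3 uint8, blue, green, red; 384x512 float32, m along the optical axis (not along the pixel's ray), 0 where there is no reading.
- calibration(name): a dict with "fx", "fy", "cx", "cy" (pixels), "rvec" (rotation vector, rad) and "tvec" (3), from world to camera coordinates, as OpenCV has them. Camera axes: x right, y down, z forward; pixel columns grow to the right and rows downward; lengths in m; the calibration is good to about 2 mm. A picture is of the moment at which its call begins. calibration takes no time and is no camera call.
A pose or a line that the arm cannot do raises env.PlanningError and nothing moves.
- job.job_done(): hands the job in, once; it reports no verdict.
The state is a dict: "time": time; "qpos": joint angles; "joint_velocities": joint speeds; "joint_torque": joint torques, N m; "tcp_pos": TCP position; "orientation": TCP orientation; "force": force on the tool from outside, world axes, zero at the start; "torque": the same for the moment, N m; "opening": finger opening in m.
Only numpy, scipy, OpenCV 4.12 (cv2) and the standard library are available. Lean on these libraries where they do the work, as an engineer would, in place of code of your own. Each camera call takes 0.05 s, during which the arm holds its last target.

### The job

Open the little egg cupboard using only touches and pushes, picking nothing up: first slide the empty egg cup that stands in front of its door along the chopping board until it is clear of the door's swing, still upright on the board; then press the door near its free edge so that the push catch lets go, take the finger away and let the door spring ajar; then push the door round from behind until it stands wide open, about square to the cupboard front. Leave everything else where it is.

Things in the scene. Friction and masses are not known exactly. Their poses are not given: they have to be found in the camera images.
- cupboard: Low light-wood cupboard fixed on the table behind the chopping board: 160 mm deep (its x), 172 wide (its y), 110 tall. Origin: centre of its underside, at table height. The outer face of its shut door is the plane x = -80 mm of its frame and faces the robot (-x of its frame); its top is closed.
- door (a joint): Angle of the upright, handleless door, rad: 0 shut; grows as the free edge swings out towards the robot, to 1.7 (1.57 is square). A push catch holds it: press the push spot 5 to 7 mm in (stop at 7 mm, about 5 N) and take the finger back, and a spring pushes the door ajar to about 0.6. Past that it turns freely with slight friction and stays where left.
- door_hinge (a point): Point on the door's fixed vertical hinge line, at the outer face of the shut door, 65 mm above the table. Axes as the cupboard's: the shut door reaches from here 150 mm along -y. The door is a flat panel 150 mm wide, 18 thick, standing 12 mm proud of the cupboard sides and top when shut, from 28 to 102 mm above the table: its lower edge passes 10 mm above the board.
- push_spot (a point): Point on the door's outer face, 125 mm from the hinge line (25 mm from the free edge), 75 mm above the table; moves with the door. A good place to press when the door is shut; pressing direction is then +x of the cupboard. Behind it a small steel striker sticks 15 mm out of the door's inner face, near its top.
- board: Wooden chopping board, fixed, 280 mm (its x) by 520 (its y), 18 thick, in front of the cupboard and parallel to it. Origin: centre of its underside.
- egg_cup: Empty white ceramic egg cup standing on the board in front of the door: round, 54 mm across the foot, 52 at the rim, 48 tall, 90 g. Origin: centre of its underside. Clear of the swing when its centre is over 177 mm from the hinge line. The board is bare past the door's free edge: there its centre may go up to 65 mm past that edge. Pushed low at the foot it slides without tipping.
- spare_cup: A second, identical empty egg cup standing on the board to the hinge side of the cupboard, outside the swing. Origin: centre of its underside. Not to be moved.
- glass_bowl: Round glass storage bowl with grey clip lid, 120 mm across, 70 tall, 500 g, on the board at the hinge side. Origin: centre of its underside. Not to be moved.
- grater: Flat stainless grater, 185 by 84 mm, 12 tall, lying along x on the end of the board beyond the free edge, its long sides parallel to the cupboard sides and its near one at least 183 mm from the cupboard middle line. Origin: centre of its underside. Not to be moved.
- spoon: Blue melamine spoon, 185 mm long along its y, lying near the board's edge nearest the robot. Origin: near its middle, on the underside. Not to be moved.
- tongs: Steel kitchen tongs latched shut, 210 mm long along their y, 30 wide, 19 tall, lying near the board's edge nearest the robot. Origin: middle of the underside. Not to be moved.
- oil_bottle: Green glass oil bottle, 60 mm across, 170 tall, standing on the table at the hinge side of the cupboard. Origin: centre of its underside. Not to be moved.
- salt_jar: Glass jar with steel lid, 64 mm across, 90 tall, standing on the table beside the free-edge side of the cupboard. Origin: centre of its underside. Not to be moved.
Not all that is in view belongs to the job. Leave any brown or red look-alike of the egg_cup alone.

How it is judged:
On the way, in this order (a step that is already met when the one before it is completed fails the run):
1. with the door still shut, the egg cup stands upright on the board, clear of the door's swing ((horizontal distance between egg_cup and door_hinge above 0.175 m or y of egg_cup in the frame of door_hinge above 0.027 m) and height (world z) of egg_cup between 0.012 and 0.026 m and angle between egg_cup's own z axis and vertical below 0.15 rad and value of joint door below 0.05 rad), for 0.2 s.
2. the catch has let go and the door stands ajar by its own spring, untouched (value of joint door between 0.35 and 0.9 rad and contact force between door and the arm below 0.1 N and contact force between door and the fingers below 0.1 N), for 0.2 s.
At the end, for the whole second after the job is handed in: The door stands at least 1.2 rad open and at rest; the egg cup stands upright (within 0.15 rad) on the board with its centre more than 175 mm from the hinge line (or 27 mm past it on the hinge side); nothing else has moved 30 mm (value of joint door above 1.2 rad and velocity of joint door below 0.05 rad/s and (horizontal distance between egg_cup and door_hinge above 0.175 m or y of egg_cup in the frame of door_hinge above 0.027 m) and height (world z) of egg_cup between 0.012 and 0.026 m and angle between egg_cup's own z axis and vertical below 0.15 rad and linear speed of egg_cup below 0.02 m/s and distance of each of spare_cup, glass_bowl, grater, spoon, tongs, oil_bottle, salt_jar from where it was at the start of the episode below 0.03 m); the robot touches nothing.
It fails at once if the egg cup is lifted off the board, falls off it or tips (height (world z) of egg_cup above 0.03 m or height (world z) of egg_cup below 0.008 m or angle between egg_cup's own z axis and vertical above 0.5 rad).
It fails at once if something that should be left alone is moved 30 mm or more (distance of any of spare_cup, glass_bowl, grater, spoon, tongs, oil_bottle, salt_jar from where it was at the start of the episode above 0.03 m).
It also fails if it takes over 59 s, if anything falls off the work surface, if the arm or the gripper's body presses on something with over 40 N, if the wrist force passes 120 N, or if a joint passes its speed limit or range.

## Working session

There is one attempt and no reset: what is moved stays moved. The work goes in short steps, each a Python script; the robot and the scene stay as the last script left them, time stands still between calls to the robot, and variables do not carry over. Pictures are saved under pics/ and viewed, and the job is handed in when it is done.

```bash
ls; mkdir -p pics; cat > h.py <<'E'
import numpy as np, cv2
from cell import env, kin, camera, calibration, job
def cal(n):
    c=calibration(n); K=np.array([[c['fx'],0,c['cx']],[0,c['fy'],c['cy']],[0,0,1]]); R=cv2.Rodrigues(np.array(c['rvec'],float))[0]; t=np.array(c['tvec'],float).ravel()
    return K,R,t
def onplane(n,uv,z):
    K,R,t=cal(n); uv=np.atleast_2d(uv).astype(float)
    d=(np.linalg.inv(K)@np.c_[uv,np.ones(len(uv))].T).T@R; o=-R.T@t
    return o+d*((z-o[2])/d[:,2])[:,None]
def cloud(n,dep):
    K,R,t=cal(n); v,u=np.mgrid[:dep.shape[0],:dep.shape[1]]
    p=np.stack([(u-K[0,2])/K[0,0]*dep,(v-K[1,2])/K[1,1]*dep,dep],-1)
    return (p-t)@R
def proj(n,P):
    K,R,t=cal(n); p=(np.atleast_2d(P)@R.T+t)@K.T; return p[:,:2]/p[:,2:]
E
python3 - <<'E'
from h import *
for n in('scene','top'):
    im,d=camera(n); np.savez(f'pics/{n}0.npz',im=im,d=d); cv2.imwrite(f'pics/{n}0.png',cv2.resize(im,(800,600),interpolation=cv2.INTER_CUBIC))
    K,R,t=cal(n); print(n,K[0,0],-R.T@t,R[2])
s=env.get_state();print(s['time'],s['orientation'],env.nose_length)
E
```

```text
pics
scene 482.08120196880697 [1.13935181 0.79954554 0.80159204] [-0.45536603 -0.6572545  -0.60054833]
top 458.50816898746683 [ 0.55576136 -0.00845164  0.9549443 ] [ 4.19219539e-02  9.33419965e-04 -9.99120452e-01]
0.1 [-8.45661497e-04  9.93290483e-01  1.15642862e-01 -1.74527939e-04] 0.0726
```

View pics/scene0.png

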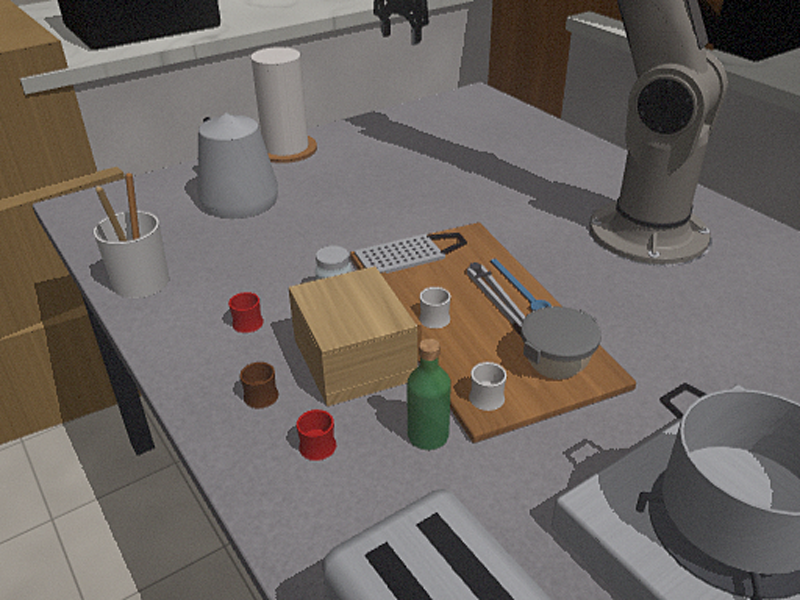

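View pics/top0.png

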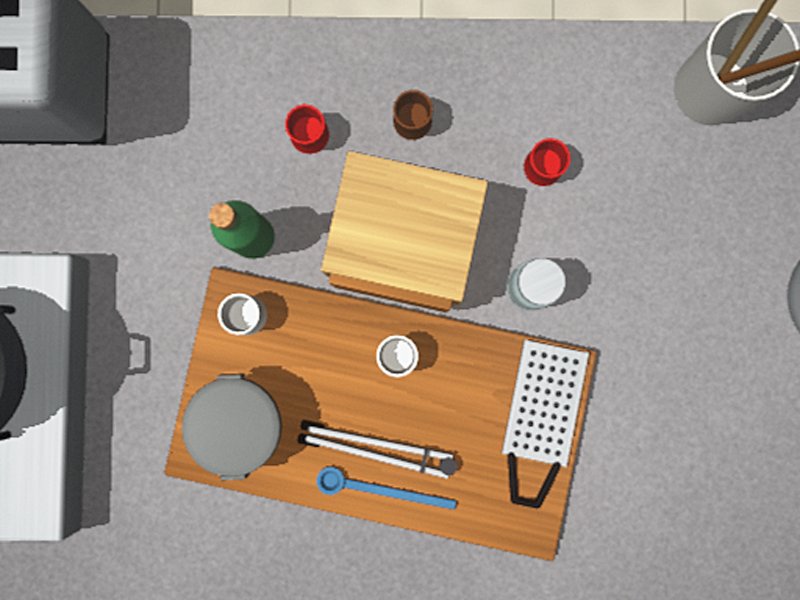

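```bash
cat > m.py <<'E'
from h import *
z=np.load('pics/top0.npz'); im,d=z['im'],z['d']; P=cloud('top',d); Z=P[...,2]
hsv=cv2.cvtColor(im,cv2.COLOR_BGR2HSV)
reg=np.zeros(Z.shape,bool); reg[90:215,190:325]=1
m=((Z>.1065)&(Z<.114)&reg&(d>0)).astype(np.uint8)
n,l,st,ce=cv2.connectedComponentsWithStats(m); k=1+np.argmax(st[1:,4]); 
c=cv2.findContours((l==k).astype(np.uint8),0,2)[0][0]
print('z',np.median(Z[l==k]))
w=onplane('top',c[:,0,:],.11)[:,:2]
r=cv2.minAreaRect((w*1000).astype(np.float32)); print('top rect',r, cv2.boxPoints(r))
# board
m=((Z>.010)&(Z<.024)&(d>0)&(hsv[...,1]>80)).astype(np.uint8)
n,l,st,ce=cv2.connectedComponentsWithStats(m); k=1+np.argmax(st[1:,4])
c=max(cv2.findContours((l==k).astype(np.uint8),0,2)[0],key=cv2.contourArea)
w=onplane('top',c[:,0,:],.018)[:,:2]; r=cv2.minAreaRect((w*1000).astype(np.float32)); print('board',r,cv2.boxPoints(r))
for nm,(u,v) in dict(egg=(397,355),spare=(240,313)).items():
    u,v=int(u*.64),int(v*.64)
    w=np.zeros(Z.shape,bool); w[v-20:v+21,u-20:u+21]=1
    mm=((Z>.058)&(Z<.072)&w).astype(np.uint8)
    c=np.vstack(cv2.findContours(mm,0,2)[0])[:,0,:]
    o=onplane('top',c,.066)[:,:2]
    print(nm,len(c),cv2.minEnclosingCircle((o*1000).astype(np.float32)), cv2.fitEllipse((o*1000).astype(np.float32)))
for nm,(a,b,zl,zh) in dict(bowl=((232,425),75,.06,.1),grater=((545,405),75,.024,.04),tongs=((380,450),90,.024,.05),salt=((540,282),40,.075,.1),oil=((222,215),35,.14,.19)).items():
    u,v=int(a[0]*.64),int(a[1]*.64);s=int(b*.64)
    w=np.zeros(Z.shape,bool); w[max(0,v-s):v+s,max(0,u-s):u+s]=1
    q=P[w&(Z>zl)&(Z<zh)&(d>0)]; 
    if len(q): print(nm,q.mean(0),q.min(0),q.max(0))
# door top z~.102
reg=np.zeros(Z.shape,bool); reg[165:205,200:305]=1
q=P[reg&(Z>.09)&(Z<.1055)]; print('door top',len(q),np.median(q,0) if len(q) else 0)
if len(q): print(cv2.minAreaRect((q[:,:2]*1000).astype(np.float32)))
E
python3 m.py; python3 - <<'E'
import cv2
im=cv2.imread('pics/top0.png'); cv2.imwrite('pics/crop0.png',cv2.resize(im[130:460,200:600],(800,600)[:2],interpolation=cv2.INTER_CUBIC))
E
```

```text
z 0.1087615190778588
top rect ((693.2515869140625, -10.096443176269531), (171.15853881835938, 147.47412109375), 78.27803039550781) [[ 603.6658    -78.910324]
 [ 748.06433  -108.87158 ]
 [ 782.8374     58.717438]
 [ 638.43884    88.678696]]
board ((463.11981201171875, 17.34075927734375), (516.313232421875, 277.70440673828125), 78.32255554199219) [[ 274.8901  -207.36874]
 [ 546.8468  -263.57663]
 [ 651.3495   242.05026]
 [ 379.39282  298.25815]]
egg 34 ((538.131591796875, -3.046355724334717), 25.56777572631836) ((538.0765991210938, -3.136080741882324), (49.653079986572266, 49.66927719116211), 77.52725219726562)
spare 41 ((588.199462890625, 194.15579223632812), 25.94637107849121) ((587.7030029296875, 194.33279418945312), (49.43840026855469, 50.402706146240234), 5.329941749572754)
bowl [0.45073286 0.19548449 0.08560267] [0.38708482 0.13715868 0.06484717] [0.513762   0.255935   0.09147272]
grater [ 0.47492367 -0.19408075  0.02574699] [ 0.38066093 -0.24940924  0.02400281] [ 0.55790531 -0.14073491  0.03181768]
tongs [0.41999494 0.02158628 0.02962996] [ 0.344527   -0.08021535  0.02400086] [0.53026798 0.12329816 0.04950042]
salt [ 0.63022854 -0.17681944  0.08837945] [ 0.60322619 -0.20454791  0.07807976] [ 0.6585364  -0.14955454  0.09376577]
oil [0.6919215  0.19080272 0.1661353 ] [0.67936982 0.17897115 0.14007185] [0.70560271 0.20640384 0.17219123]
door top 614 [0.61554048 0.00196575 0.10062106]
((637.7987060546875, 1.4188995361328125), (172.12623596191406, 58.96536636352539), 78.29212188720703)
```

View pics/crop0.png

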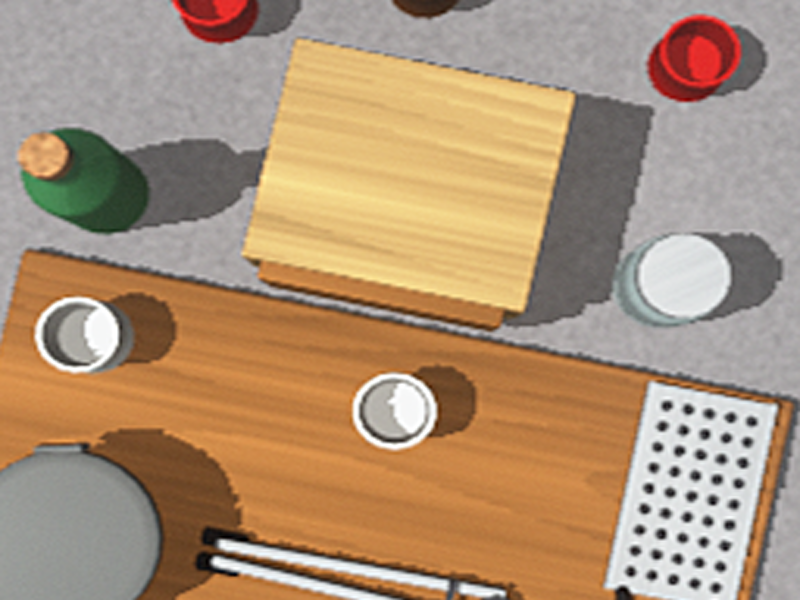

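```bash
cat >> h.py <<'E'
from scipy.spatial.transform import Rotation as Ro
A=np.deg2rad(-11.7); O=np.array([.6874,-.0089])
ex=np.array([np.cos(A),np.sin(A)]); ey=np.array([-np.sin(A),np.cos(A)])
def W(x,y,z): # cupboard frame mm -> world m
    p=O+(x*ex+y*ey)/1000; return np.array([p[0],p[1],z/1000])
def F(p): p=np.asarray(p)[...,:2]-O; return np.stack([p@ex,p@ey],-1)*1000
def quat(ydir_deg,tilt_deg=0):
    "tool y along angle in cupboard frame; tilt moves tips to frame +x"
    t=np.deg2rad(tilt_deg); zf=np.array([np.sin(t),0,-np.cos(t)])
    a=np.deg2rad(ydir_deg); yf=np.array([np.cos(a),np.sin(a),0]); yf-=zf*(yf@zf); yf/=np.linalg.norm(yf)
    M=np.c_[np.cross(yf,zf),yf,zf]; q=(Ro.from_euler('z',A)*Ro.from_matrix(M)).as_quat(); return q[[3,0,1,2]]
E
python3 - <<'E'
from h import *
z=np.load('pics/top0.npz'); im,d=z['im'],z['d']; P=cloud('top',d); f=F(P); Z=P[...,2]
m=(f[...,0]>-90)&(f[...,0]<-70)&(abs(f[...,1])<100)&(Z>.095)&(Z<.106)
print(m.sum(),f[m].min(0),f[m].max(0),np.median(Z[m]))
m2=m&(f[...,0]<-72); print(np.percentile(f[m2],[0,2,50,98,100],axis=0))
print('egg',F([.5381,-.0031]),'spare',F([.588,.194]),'bowl',F([.4507,.1955]))
for c in (W(-80,75,102),W(-80,-75,102),W(-80,75,28),W(-80,-50,75)): print(proj('top',c)/.64,proj('scene',c)/.64)
for y in (0,180):
  for p,t,n in ((W(-147,25,120),0,'cup'),(W(-90-50,-50,150),30,'press')):
    yy=y+(90 if n=='press' else 0); q=kin.inverse_kinematics(p,quat(yy,t)); print(n,yy,None if q is None else np.round(q,2))
E
```

```text
430 [-80.10033593 -74.69996963] [-70.03753225  74.73586695] 0.10047206661243915
[[-80.10033593 -74.69996963]
 [-79.92350463 -71.46478322]
 [-76.00279663  -2.09193027]
 [-72.19096324  71.51314342]
 [-72.00737952  74.73586695]]
egg [-147.37413194  -24.5966509 ] spare [-138.4802896   178.52725112] bowl [-273.23176245  152.15338968]
[[327.83104168 282.30583481]] [[419.62046265 322.52982355]]
[[450.64416971 309.27171866]] [[382.7949168  270.57430352]]
[[333.72243717 286.95011951]] [[419.47278687 359.85449607]]
[[429.28101863 305.87040697]] [[388.82715913 292.07250001]]
cup 0 [ 0.28  0.6  -0.61  1.96  0.51  0.74 -0.84]
press 90 [ 0.53  0.49 -0.79  2.26  1.61  0.49 -0.22]
cup 180 [ 0.65  0.88 -1.19  1.94  0.97  1.05  1.95]
press 270 [ 0.02  0.38 -0.18  2.29  1.67  0.24  2.76]
```

The two white cups are at (397,355) and (240,313) in the 800x600 top view. The one at (397,355) is in front of the door, at frame y = -25 within the door's ±75, so it is the egg_cup. The other stands on the hinge side and is the spare. The red and brown cups are behind the cupboard. The crop confirms this. Door ends measure ±74.7 mm and its face -80 mm, which matches the description.

```bash
python3 - <<'E'
from h import *
env.grip(.03,20)
q=quat(0)
env.reach(W(-147,27,200),q); print(env.get_state()['time'],env.get_state()['qpos'])
print(env.movel(W(-147,27,18+72.6+5),velocity=.12,stop_force=8)); s=env.get_state();print(s['time'],s['tcp_pos'],s['force'],s['opening'])
for n in('scene','top'):
    im,d=camera(n); cv2.imwrite(f'pics/{n}1.png',cv2.resize(im[120:310,150:400],(780,593),interpolation=cv2.INTER_CUBIC))
E
```

```text
3.5333 [ 0.38091661  0.50534365 -0.74169582  1.90970932  0.43403768  0.8926785
 -0.78397876]
False
4.55 [0.54941415 0.04752527 0.09622004] [0.34255159 0.29879565 0.04488664] 0.03014462245077225
```

View pics/scene1.png

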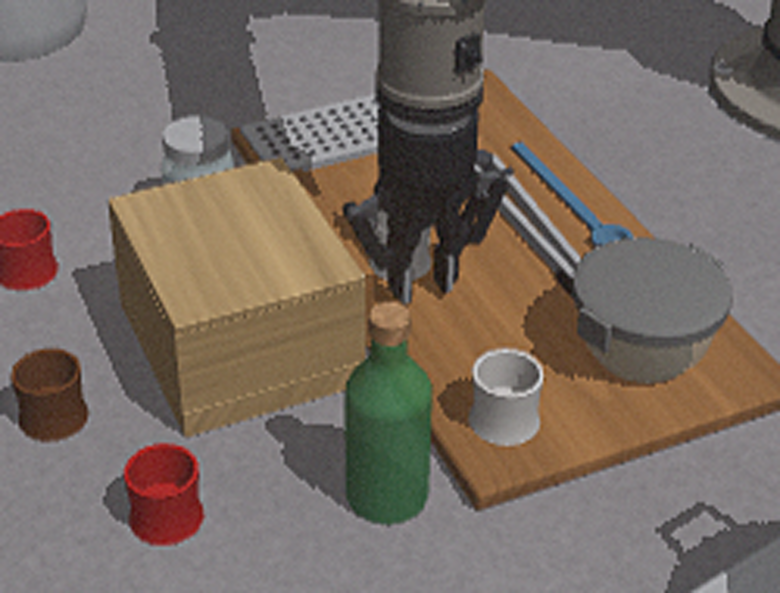

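The fingers straddle the line behind the cup near (425,285), close to the board and clear of the door, the tongs and the bowl. Next I push.

```bash
python3 - <<'E'
from h import *
print(env.movel(W(-147,-75,95.6),velocity=.06,stop_force=15)); s=env.get_state();print(s['time'],F(s['tcp_pos']),s['force'])
env.movel(W(-147,-55,95.6),velocity=.1)
env.movel(W(-160,-50,220),velocity=.2)
env.grip(0.0)
env.reach(W(-190,-50,180),quat(90,15)); s=env.get_state();print(s['time'],s['qpos'])
for n in('scene','top'):
    im,d=camera(n); np.savez(f'pics/{n}2.npz',im=im,d=d);cv2.imwrite(f'pics/{n}2.png',cv2.resize(im,(800,600),interpolation=cv2.INTER_CUBIC))
E
```

```text
False
6.5 [-147.04021829  -74.77402552] [-0.47718697  0.07844624 -0.19389976]
9.0333 [ 0.72006194  0.45042076 -1.00622671  2.19313951  0.89230972  0.62943806
  0.45051685]
```

View pics/scene2.png

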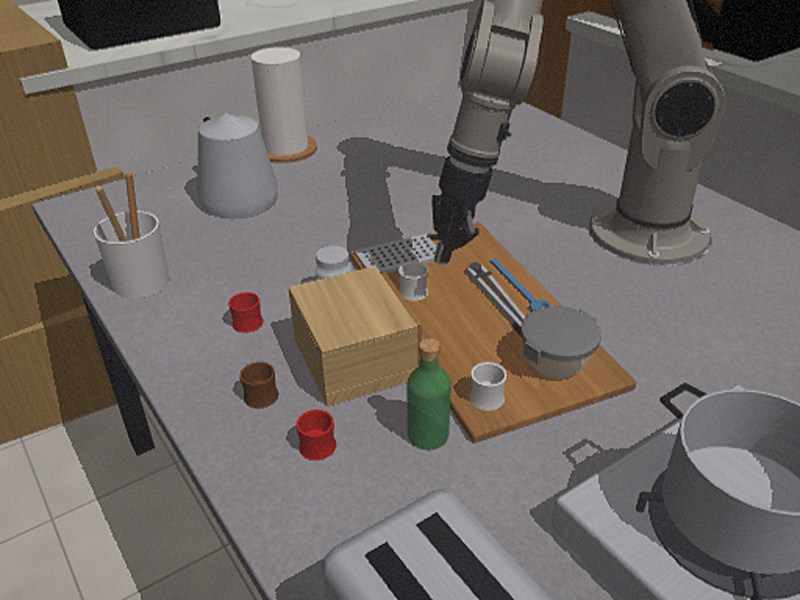

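View pics/top2.png

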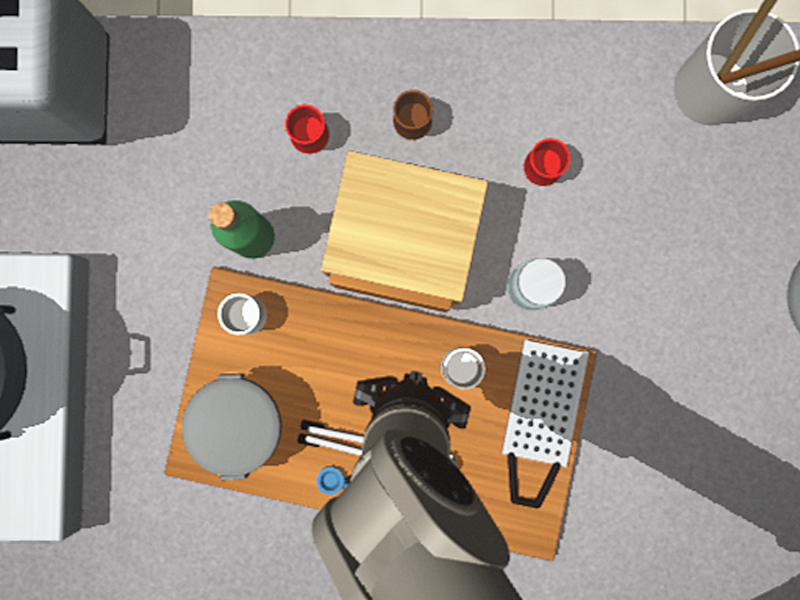

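```bash
python3 - <<'E'
from h import *
z=np.load('pics/top2.npz'); P=cloud('top',z['d']); u,v=int(463*.64),int(368*.64)
w=np.zeros(P.shape[:2],bool); w[v-18:v+19,u-18:u+19]=1; m=(w&(P[...,2]>.058)&(P[...,2]<.072)).astype(np.uint8)
c=np.vstack(cv2.findContours(m,0,2)[0])[:,0,:]; e=cv2.minEnclosingCircle((onplane('top',c,.066)[:,:2]*1000).astype(np.float32)); p=F(np.array(e[0])/1000); print('egg',e,p,'dist',np.hypot(p[0]+80,p[1]-75))
assert np.hypot(p[0]+80,p[1]-75)>179
q=quat(90,15)
env.movel(W(-135,-50,140),velocity=.15,rot=q)
print(env.movel(W(-115,-50,140),velocity=.05,stop_force=4)); print(F(env.get_state()['tcp_pos']),env.get_state()['force'])
r=env.movel(W(-97,-50,140),velocity=.02,stop_force=7); s=env.get_state();print(r,s['time'],F(s['tcp_pos']),s['force'])
env.movel(W(-190,-50,140),velocity=.12)
env.movel(W(-235,-60,170),velocity=.15)
env.dwell(.5); print(env.get_state()['time'])
for n in('scene','top'):
    im,d=camera(n); np.savez(f'pics/{n}3.npz',im=im,d=d);cv2.imwrite(f'pics/{n}3.png',cv2.resize(im,(800,600),interpolation=cv2.INTER_CUBIC))
E
```

```text
egg ((523.6380004882812, -86.19319152832031), 25.546092987060547) [-144.68540818 -108.89610921] dist 194.940968025353
False
[-114.97190872  -50.00915853] [-0.58042633  0.69654644 -0.02707398]
True 10.7917 [-108.86484565  -49.9539713 ] [-3.61985924 -0.05474222  2.95351118]
12.6333
```

View pics/top3.png

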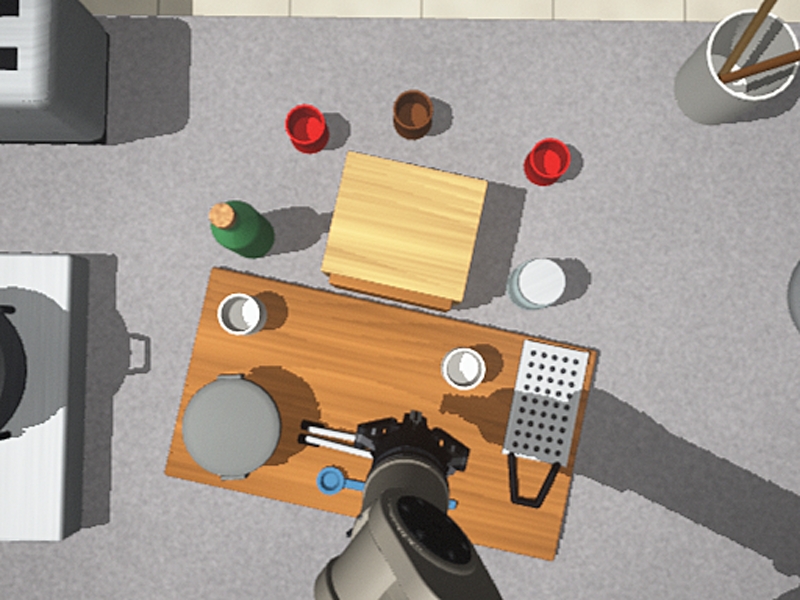

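The door is still shut: the stop tripped on first contact, at TCP x of about -109. I press again by position, about 6.5 mm past contact, with a higher force limit.

```bash
python3 - <<'E'
from h import *
env.movel(W(-118,-50,140),velocity=.15)
for x in (-108.5,-106,-104,-102.8):
    r=env.movel(W(x,-50,140),velocity=.01,stop_force=25); env.dwell(.1); s=env.get_state();print(r,F(s['tcp_pos']),s['force'])
    if np.linalg.norm(s['force'])>15: break
env.movel(W(-190,-50,140),velocity=.12)
env.movel(W(-235,-60,170),velocity=.15)
env.dwell(.4); print(env.get_state()['time'])
for n in('scene','top'):
    im,d=camera(n); np.savez(f'pics/{n}4.npz',im=im,d=d);cv2.imwrite(f'pics/{n}4.png',cv2.resize(im,(800,600),interpolation=cv2.INTER_CUBIC))
E
```

```text
False [-108.78160433  -49.99758032] [-3.83842484 -0.0108473   1.36639618]
False [-106.69966701  -49.94102257] [-6.77817872  0.99018868  3.53999677]
False [-104.94854062  -49.88088181] [-8.29788702  0.94151948  4.61491285]
False [-103.58569313  -49.84331658] [-6.47247389  1.38487203  4.62594278]
18.0
```

View pics/top4.png

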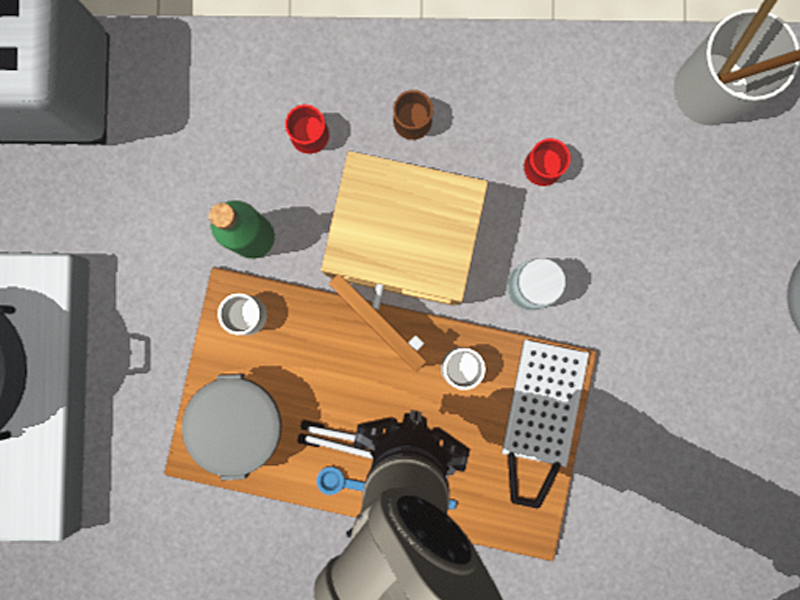

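The door is ajar from about (335,280) to (418,368), untouched, with the striker at (416,342). The cup is still clear at (463,368). I measure the angle and push the door round from behind.

```bash
cat >> h.py <<'E'
def door_angle(d):
    P=cloud('top',d); f=F(P); m=(P[...,2]>.094)&(P[...,2]<.106)&(f[...,0]<-95)&(f[...,0]>-240)&(f[...,1]<95)&(f[...,1]>-95)
    m=m.astype(np.uint8); n,l,st,ce=cv2.connectedComponentsWithStats(m); k=1+np.argmax(st[1:,4]); q=f[l==k]
    v=cv2.fitLine(q.astype(np.float32),cv2.DIST_HUBER,0,.01,.01).ravel(); 
    if v[0]>0: v=-v*[1,1,-1,-1]
    return np.arctan2(-v[0],-v[1]),len(q),q.mean(0)
def dp(th,r,off): # behind-door point, frame mm
    return np.array([-80,75])+r*np.array([-np.sin(th),-np.cos(th)])+off*np.array([np.cos(th),-np.sin(th)])
E
python3 - <<'E'
from h import *
th,n,c=door_angle(np.load('pics/top4.npz')['d']); print(th,n,c)
assert .45<th<.8
Z=147; qq=lambda t: quat(90-np.rad2deg(t))
a=dp(th,95,41)
s=env.get_state()
env.movel(W(-235,-60,230),velocity=.2)
env.reach(W(*a,230),qq(th)); s=env.get_state(); print(s['time'],np.round(s['qpos'],2),a)
print(env.movel(W(*a,Z),velocity=.08,stop_force=6)); s=env.get_state(); print(s['time'],s['tcp_pos'],s['force'])
for n in('scene','top'):
    im,d=camera(n); cv2.imwrite(f'pics/{n}5.png',cv2.resize(im[120:310,150:400],(780,593),interpolation=cv2.INTER_CUBIC))
E
```

```text
0.5175412458955065 578 [-124.45487242  -13.00240973]
19.15 [ 0.61  0.61 -0.95  1.78  0.56  1.05  0.31] [-91.37019527 -27.84317507]
False
20.3333 [ 0.59265332 -0.01749056  0.14752333] [ 0.1972109   0.07557741 -0.93201759]
```

View pics/scene5.png

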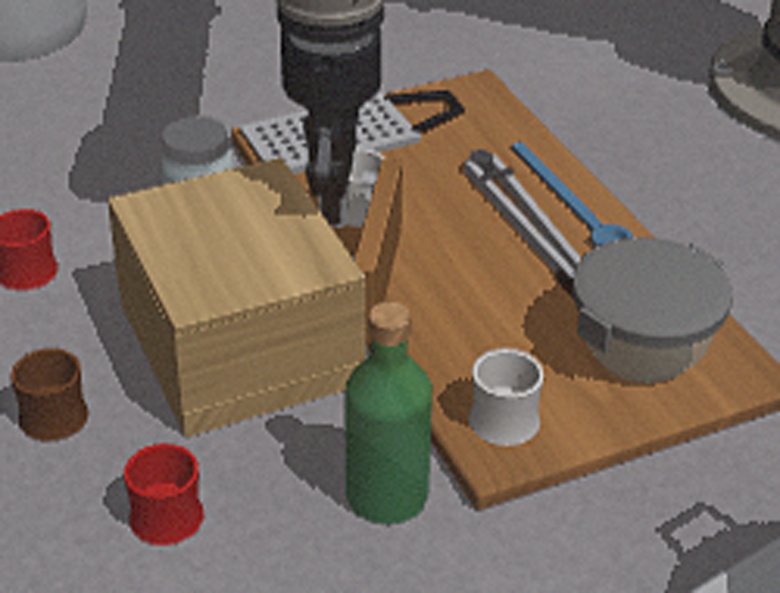

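View pics/top5.png

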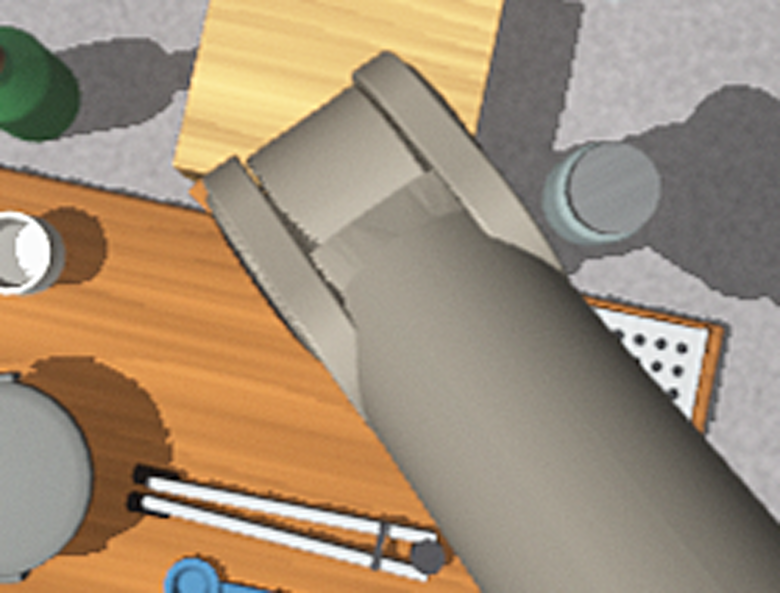

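The finger stands in the gap between the carcass and the door, around (335,200) in the scene crop, touching nothing. Now the sweep.

```bash
python3 - <<'E'
from h import *
Z=147; qq=lambda t: quat(90-np.rad2deg(t))
for t in list(np.arange(.55,1.46,.1))+[1.5]:
    r=env.movel(W(*dp(t,95,29),Z),velocity=.06 if t<1.4 else .03,rot=qq(t),stop_force=15); s=env.get_state(); print(round(t,2),r,round(s['time'],2),np.round(s['force'],1))
    if r: break
else:
    env.dwell(.3)
    env.movel(W(*dp(1.5,95,65),Z),velocity=.06)
    env.movel(W(*dp(1.5,95,65),250),velocity=.2)
    env.reach([.45,-.35,.3],qq(1.5)); env.dwell(.5)
print(env.get_state()['time'])
for n in('scene','top'):
    im,d=camera(n); np.savez(f'pics/{n}6.npz',im=im,d=d);cv2.imwrite(f'pics/{n}6.png',cv2.resize(im,(800,600),interpolation=cv2.INTER_CUBIC))
print(door_angle(d))
E
```

```text
0.55 False 20.83 [-0.8  0.1  0.3]
0.65 False 21.15 [ 0.5 -0.9 -0. ]
0.75 False 21.47 [ 0.9 -0.4  0.3]
0.85 False 21.78 [1.1 1.  0.2]
0.95 False 22.1 [0.6 0.2 0.6]
1.05 False 22.42 [-0.3  0.6 -0.1]
1.15 False 22.73 [-0.   0.1  0.4]
1.25 False 23.05 [ 0.3 -0.3 -0.3]
1.35 False 23.37 [ 0.2 -0.8  0.4]
1.45 False 23.85 [-0.  -0.1  0.3]
1.5 False 24.17 [ 0.4  0.4 -0.9]
27.8333
(np.float64(1.4715125219532894), 761, array([-164.39473331,   57.93336361]))
```

View pics/top6.png

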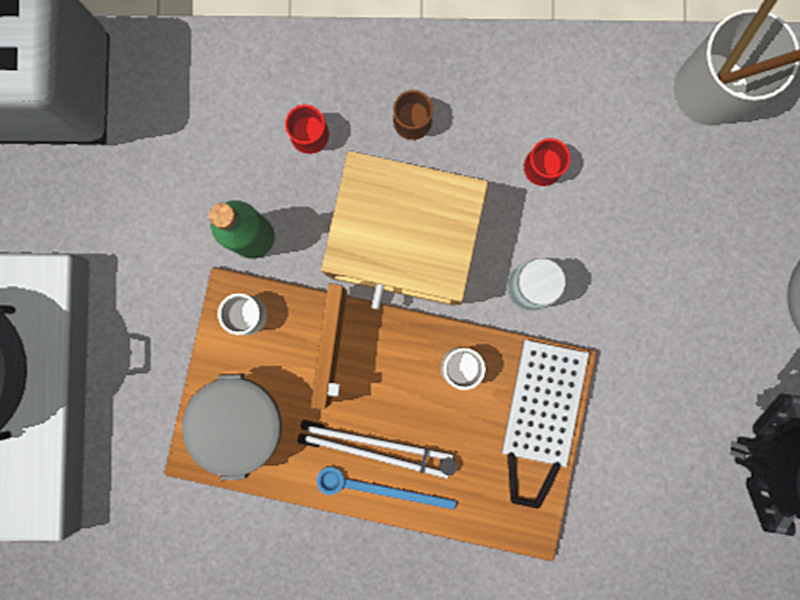

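View pics/scene6.png

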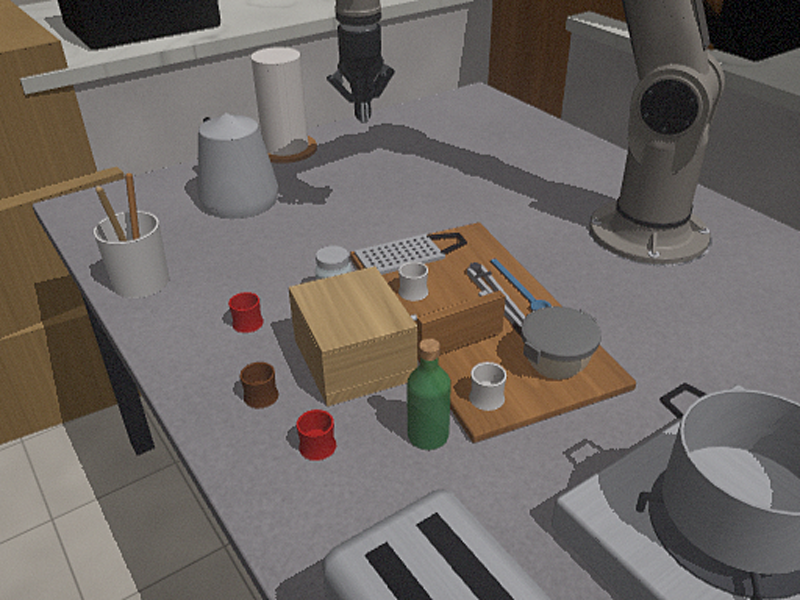

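The door stands square to the front, from (335,285) to (320,405) in the top view. The cup is upright at (463,368), everything else is where it was, and the arm is well clear.

```bash
python3 -c "
from h import *
job.job_done(); print(env.get_state()['time'])"
```

```text
the job is handed in; nothing more can be done
the job is handed in; nothing more can be done
```

The cupboard door is open, about square to the cupboard front, and the job is handed in. The hand-in gives no verdict. The clock read 27.8 s at my last reading, just before it.

- **Egg cup:** I slid it about 84 mm along the board with two fingertips low at the foot. It then measured 195 mm from the hinge line, against the 175 mm needed. It was still upright in the last pictures.
- **Door catch:** My first press stopped too early, because the force limit tripped at first contact and the door stayed shut. I pressed again, about 6 mm in by position. The catch let go and the door sprang ajar, untouched.
- **Door opening:** I pushed it round from behind with the closed fingers, well clear of the striker.

**Last checks:**
- **Door angle:** it measured about 1.47 rad, against the 1.2 rad needed. The same measurement includes the striker and probably reads low: it gave 0.52 rad when the door was ajar, against the expected 0.6.
- **Other objects:** by eye they stand where they were in the first pictures. I did not measure each one's displacement.
- **Arm:** it was well clear of everything.

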